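# Close the adjustable wrench on the press nut, then tighten it

### The job

The adjustable wrench sits loosely round the brass nut of the little wooden screw press. Roll the wrench's brass worm with a fingertip, dragging its top towards the handle, until the sliding jaw is snug on the nut; do not push the jaw itself. Then swing the handle an eighth of a turn clockwise, seen from above, so that the nut turns with it, and let go without knocking over the glue bottle.

Things in the scene. Friction and masses are not known exactly. Their poses are not given: they have to be found in the camera images.
- worm_top (a point): Top of the brass worm roller (24 mm diameter, 25 mm long along y, 6.5 mm proud of the wrench), 65 mm above the table. Point and axes are fixed to the wrench: x points to the nut's axis 44 mm away, -x along the handle, z up. The whole wrench gives up to 5 mm downward on a rubber foot (1 N + 1.5 N/mm). Pressed 2-4 mm, the worm rolls by friction under a fingertip, 20-25 mm a stroke centred here.
- jaw: Sliding steel jaw, 13x40x11 mm, beside the nut; origin mid gripping face, axes as the wrench's. Dragging the worm's top along -x (to the handle) moves it along +y: it closes 1 mm per 3 mm dragged, one to three strokes in all. Face 25.5 mm off the handle's line (y -25.5) when fully open, at about -15 snug on the nut. It stays where left; on the nut the finger just slips, harmlessly.
- swivel (a joint): Turn of the wrench about the nut's vertical axis, rad; 0 at the start, grows clockwise from above. Stiff (about 2 N at the handle), stays where left. Handle: flat bar 24 mm wide, 47.5 to 58.5 mm above the table, from 65 to 182 mm from the nut's axis; push it sideways about 140 mm out, where it is clear of the press boards (130x130 mm, 39 mm high).
- nut: Brass hex nut, 32 mm across flats, 16 mm high, loose on the press's 16 mm stud, between the wrench's jaws; origin at the centre of its underside, 42 mm above the table, z up, x towards a corner. At the start its x axis is along the wrench's within 5 degrees.
- glue_bottle_1: White craft glue bottle with a black cap, 37 mm in diameter, 125 mm high, standing loose on the right; origin at the centre of its underside, z up. (Not to be touched either: a desk lamp on the left, its head 0.54 m above the table at about y = 0.25, x = 0.45 to 0.75; draw the arm in before swinging past it.)
Things that resemble listed ones, but are neither listed nor needed, are in the scene too. What is meant by the nut is not white, and is the smaller of those in its own colour.

How it is judged (in metres and radians):
On the way:
1. the jaw is closed snugly on the nut while the handle has hardly been moved (y of jaw in the frame of worm_top above -0.0167 m and value of joint swivel below 0.2 rad), for 0.2 s.
At the end, for the whole second after the job is handed in: The wrench stands 0.55 to 1.02 rad (about 32 to 58 degrees) clockwise of its start, at rest; the jaw is still within about 2 mm of snug on the nut; the nut has turned with the wrench (within 0.2 rad) and lies on its washer; the glue bottle stands upright (y of jaw in the frame of worm_top above -0.0172 m and value of joint swivel between 0.55 and 1.02 rad and angle between the x axis of nut and the x axis of worm_top, either way round below 0.2 rad and horizontal distance between nut and worm_top below 0.05 m and height (world z) of nut below 0.048 m and velocity of joint swivel below 0.05 rad/s and angle between glue_bottle_1's own z axis and vertical below 0.2 rad); the robot touches nothing.
It fails at once if the sliding jaw is pushed directly by the fingers (contact force between the fingers and jaw above 4 N).
It fails at once if the glue bottle is knocked over (angle between glue_bottle_1's own z axis and vertical above 0.5 rad).
It also fails if it takes over 48 s, if anything falls off the work surface, if the arm or the gripper's body presses on something with over 40 N, if the wrist force passes 120 N, or if a joint passes its speed limit or range.

### The arm

A 7-joint arm with a two-finger parallel gripper is mounted at the origin on a cart in front of the work surface, level with it; the furniture and walls round the work are solid. World frame = base frame: x ahead of the robot, y to its left, z up, the work surface at z = 0. Lengths are in m, angles in degrees, forces in N, time in s.
With the tool pointing down it reaches from about 0.425 to 0.875 m from the base axis. Payload 4.7 kg.
Tool frame: the origin (TCP) lies at the very end of the fingers, on their centre line; the grasp point (between the pads) lies env.hold_point_z behind it (env.hold_point_z is the distance from the TCP to the grasp point, in m); z points along the fingers, y is the line along which they close (so a half turn about z gives the same grasp; the last joint's range is limited). The gripper opens to 87 mm and grips with 3 to 60 N. Pads are 19 mm wide; open, the fingers measure 117 mm over their backs; the gripper's body (75 mm by 190 mm) begins 51 mm behind the grasp point.
Start: joints at [-62.504, 18.392, -4.016, 83.108, 1.295, 78.541, -3.26], TCP at [0.292, 0.581, 0.223] pointing down, gripper open.
Joint ranges: [-163.93, 163.93], [-17.29, 119.83], [-79.2, 71.16], [3.27, 140.29], [-89.18, 269.18], [5.43, 117.66], [-154.24, 154.24]. Speed limits (degrees/s): [147.25, 147.25, 180, 180, 180, 180, 180].

### API

Orientations are given as [roll, pitch, yaw] about the fixed x, y, z axes, in that order (R = Rz(yaw) Ry(pitch) Rx(roll)).
In Python, from cell import env gives the robot as it stands.
- The arm moves only by the shell command python3 -m jog 'ROWS' [FORCE]. ROWS is JSON, a list of rows, each an object with "dp": the shift along the tool's x, y, z in cm, a list of three; "twist": the turn about the tool's z in degrees; "fingers": the opening, from 0 (shut) to 1 (fully open). A call has 1 to 8 rows; each row is the pose to reach, as a shift and turn from the pose commanded when the call began, along the tool's axes at that moment; what a row does not reach only later rows make up. A row lasts 1/8 s, in which the tool goes at most 62.5 mm and 10.7 degrees, less where a joint would pass 70% of its speed; a pose out of reach is approached as far as the arm can. A call with a gripper value outside its range is refused whole. The fingers move at their own pace and stop on an object; FORCE is the grip in N (left out, the last holds). Time passes only in rows, so rows that repeat a pose let the fingers close. It gives the time, the measured TCP pose, the force, the opening and the grip force at its end, in the units of the state.
- env.get_obs(): the state, without advancing time (a new reading comes with each control period).
- env.read_camera(name): name is "scene" or "top" or "wrist"; returns a dict with "pixels" (384x512x3 uint8, blue, green, red), "depth" (384x512 float32, m along the optical axis (not along the pixel's ray), 0 where there is no reading), "fx", "fy", "cx", "cy" (pixels), "rvec" (rotation vector, rad) and "tvec" (3), from world to camera coordinates, as OpenCV has them. Camera axes: x right, y down, z forward; pixel columns grow to the right and rows downward; lengths in m; the calibration is good to about 2 mm. A picture is of the moment at which its call begins.
- env.sign_off(): hands the job in; it is judged then, once.
The state is a dict: "time_s": time; "qpos": joint angles; "joint_velocities": joint speeds; "effort": joint torques, N m; "tool_pos": TCP position; "tool_rot": TCP orientation; "force": force on the tool from outside, world axes, zero at the start; "wrist_torque": the same for the moment, N m; "grip_width": finger opening in m; "grasp_force": force on a finger pad.
Only numpy, scipy, OpenCV 4.12 (cv2) and the standard library are available. Lean on these libraries where they do the work, as an engineer would, in place of code of your own. Each camera call takes 0.05 s, during which the arm holds its last target. There are 200 camera calls.

## Working session

There is one attempt and no reset: what is moved stays moved. The work goes in short steps, Python scripts to look and compute and a shell command to move; the robot and the scene stay as the last step left them, time stands still between calls to the robot, and variables do not carry over. Pictures are saved under pics/ and viewed, at most 10 in all, crops included, and the job is handed in when it is done.

```bash
ls; mkdir -p pics
cat > h.py <<'E'
import numpy as np,cv2
from cell import env
def cam(n):
    c=env.read_camera(n); R=cv2.Rodrigues(np.array(c["rvec"],float))[0]; t=np.array(c["tvec"],float).ravel()
    return c,R,t
def ray(c,R,t,u,v,z):
    d=R.T@np.array([(u-c["cx"])/c["fx"],(v-c["cy"])/c["fy"],1]); o=-R.T@t
    return o+d*(z-o[2])/d[2]
def pts(c,R,t):
    h,w=c["depth"].shape; u,v=np.meshgrid(np.arange(w),np.arange(h)); d=c["depth"]
    P=np.stack([(u-c["cx"])/c["fx"]*d,(v-c["cy"])/c["fy"]*d,d],-1)
    return (P-t)@R
E
python3 - <<'E'
from h import *
o=env.get_obs(); print(o["time_s"],o["tool_pos"],o["tool_rot"],o["grip_width"])
for n in("scene","top"):
    c,R,t=cam(n); cv2.imwrite(f"pics/{n}0.png",c["pixels"]); np.savez(f"{n}0.npz",R=R,t=t,**{k:c[k] for k in("pixels","depth","fx","fy","cx","cy")}); print(n,-R.T@t)
E
```

```text
pics
0.0 [0.29170165 0.58022117 0.22144412] [-1.79887077e+02  7.89024559e-03  1.53317965e+02] 0.08746726619312842
scene [ 0.07075469 -0.47362763  0.6997999 ]
top [ 0.44586674 -0.07826949  0.91618859]
```

View pics/top0.png

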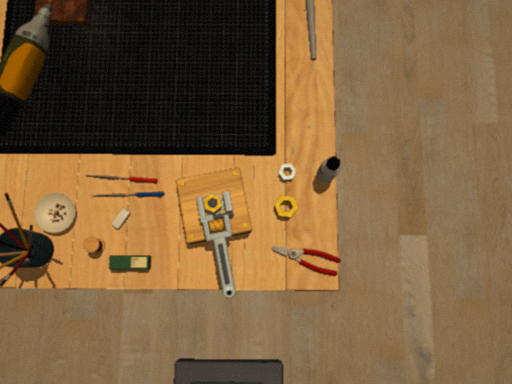

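View pics/scene0.png

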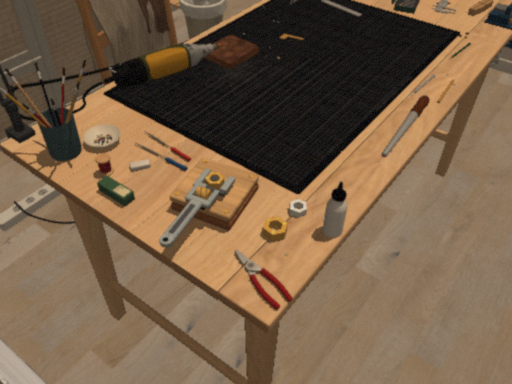

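The top view has two yellow nuts. One is on the press stud between the jaws at (213,203), and a larger one lies on the table at (286,207). There is also a white nut at (287,172). The one meant is at (213,203): it isn't white and is the smaller of the yellow ones. The bottle is at (328,170), and the handle runs from the worm at (217,226) to (229,293). Next is an enlarged crop to confirm, plus measurements.

Run:
```python
from h import *
c=dict(np.load("top0.npz"));R,t=c["R"],c["t"]
P=pts(c,R,t); im=c["pixels"]; hsv=cv2.cvtColor(im,cv2.COLOR_BGR2HSV)
cv2.imwrite("pics/crop0.png",cv2.resize(im[150:305,165:345],None,fx=4,fy=3.8,interpolation=cv2.INTER_CUBIC)[:600,:800])
H=P[...,2]; roi=np.zeros(H.shape,bool); roi[160:305,170:260]=1
w=roi&(hsv[...,1]<70)&(H>.045)&(H<.07)
ys,xs=np.where(w); print("grey",w.sum(),np.median(H[w]))
# handle: rows 245..285 midline
m=[]
for v in range(245,284,3):
    u=np.where(w[v])[0]
    if len(u): m.append(ray(c,R,t,u.mean(),v,.0585)[:2]); print(v,u.min(),u.max(),m[-1].round(4),H[v,u].mean().round(4))
m=np.array(m); print(cv2.fitLine(m.astype(np.float32),cv2.DIST_HUBER,0,.001,.001).ravel())
y=(hsv[...,0]>15)&(hsv[...,0]<35)&(hsv[...,1]>150)
n,l,s,ce=cv2.connectedComponentsWithStats((y).astype(np.uint8))
for i in range(1,n):
    if s[i,4]>25 and ce[i][1]>150 and ce[i][0]>170: print(s[i],ce[i].round(1),ray(c,R,t,*ce[i],.058).round(4),np.median(H[l==i]).round(3))
b=np.zeros(H.shape,bool); b[150:195,305:350]=1; b&=H>.03
print("bottle",P[b].min(0),P[b].max(0))
for n in("top",): print(ray(c,R,t,213,203,.06),ray(c,R,t,217,226,.065))
```

```text
grey 1399 0.05822973442391003
245 214 226 [ 0.5023 -0.0173] 0.0584
248 215 226 [ 0.4967 -0.0184] 0.0583
251 215 226 [ 0.4911 -0.0185] 0.0589
254 216 227 [ 0.4855 -0.0205] 0.0588
257 217 228 [ 0.4799 -0.0225] 0.0575
260 217 228 [ 0.4743 -0.0226] 0.0588
263 218 229 [ 0.4688 -0.0246] 0.0577
266 218 229 [ 0.4632 -0.0247] 0.06
269 219 230 [ 0.4577 -0.0267] 0.0583
272 219 230 [ 0.4522 -0.0268] 0.0589
275 220 231 [ 0.4467 -0.0287] 0.0583
278 221 232 [ 0.4412 -0.0307] 0.059
281 221 232 [ 0.4357 -0.0308] 0.0582
[ 0.979496    0.2014637   0.4671903  -0.02448762]
[    0     0   339   291 37120] [200.6 191.5] [0.6048 0.0223 0.058 ] -0.0
[209 218  16  14 171] [216.6 224.8] [ 0.5405 -0.0099  0.058 ] 0.063
[301 254  37  17 240] [320.2 261.7] [ 0.4728 -0.2057  0.058 ] 0.0
bottle [ 0.44586674 -0.24301973  0.03008664] [ 0.66991223 -0.07826949  0.91618859]
[ 0.58215527 -0.00233458  0.06      ] [ 0.53752412 -0.01135913  0.065     ]
```

View pics/crop0.png

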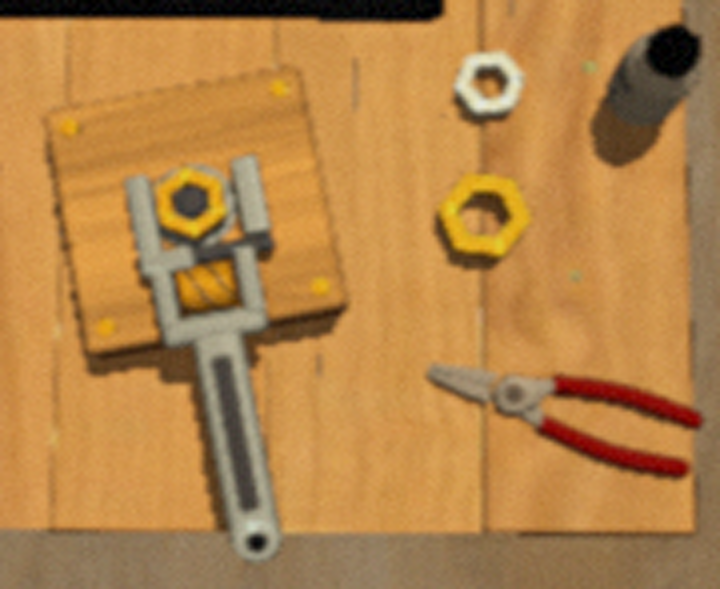

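The crop confirms it: the press nut, at top-image (213,203), is the small yellow one, and the sliding jaw is on the right (wrench -y). The wrench x axis is at 11.6°, the worm top is about (0.539, -0.0105, 0.065), and the handle has to swing towards +y. First I'll draw in and swing past the lamp.

```bash
cat >> h.py <<'E'
def dp(W,p=None,yaw=None):
    o=env.get_obs(); p=o["tool_pos"] if p is None else p
    R=cv2.Rodrigues(np.zeros(3))[0]
    from scipy.spatial.transform import Rotation as Q
    R=Q.from_euler("xyz",o["tool_rot"] if yaw is None else [180,0,yaw],degrees=True).as_matrix()
    for w in W: print(np.round(100*R.T@(np.array(w)-p),2).tolist())
E
python3 - <<'E'
from h import *
dp([(.2,.4,.22),(.21,.39,.22),(.25,.355,.22),(.30,.315,.22),(.34,.275,.22),(.37,.225,.22),(.395,.17,.22),(.415,.11,.22),(.43,.05,.22),(.45,0,.20),(.5435,-.0095,.12)])
E
```

```text
[0.1, -20.23, 0.19]
[-1.24, -20.67, 0.19]
[-6.39, -22.0, 0.2]
[-12.65, -23.33, 0.2]
[-18.02, -25.11, 0.2]
[-22.95, -28.23, 0.21]
[-27.65, -32.02, 0.22]
[-32.13, -36.48, 0.22]
[-36.17, -41.17, 0.23]
[-40.2, -44.74, 2.24]
[-48.98, -41.37, 10.23]
```

```bash
python3 -m jog '[{"dp":[0,-6,0.2],"twist":0,"fingers":0},{"dp":[0,-12,0.2],"twist":0,"fingers":0},{"dp":[0,-17,0.2],"twist":0,"fingers":0},{"dp":[0,-20.2,0.2],"twist":0,"fingers":0},{"dp":[-3,-21.2,0.2],"twist":0,"fingers":0},{"dp":[-6.4,-22,0.2],"twist":0,"fingers":0},{"dp":[-9.5,-22.7,0.2],"twist":0,"fingers":0},{"dp":[-12.7,-23.3,0.2],"twist":0,"fingers":0}]' 20; python3 -c "
from h import *
o=env.get_obs();print(o['qpos'],o['tool_rot'])
dp([(.30,.315,.22),(.34,.275,.22),(.37,.225,.22),(.395,.17,.22),(.415,.11,.22),(.43,.05,.22),(.45,0,.20)])"
```

```text
time_s: 1.1
tool_pos: [0.3013, 0.3146, 0.2203]
tool_rot: [-180.0, -0.0, 153.3]
force: [0.8, 0.4, 0.7]
grip_width: 0.015
grasp_force: 0.0
[-54.40645657  -7.94437975   4.26470519 111.87211365   0.60505358
  76.06243423  12.99196507] [-1.79989531e+02 -4.14723824e-03  1.53320352e+02]
[0.14, -0.02, 0.03]
[-5.23, -1.8, 0.03]
[-10.16, -4.92, 0.03]
[-14.86, -8.71, 0.03]
[-19.34, -13.18, 0.03]
[-23.38, -17.86, 0.03]
[-27.41, -21.43, 2.03]
```

```bash
python3 -m jog '[{"dp":[-5.2,-1.8,0],"twist":0,"fingers":0},{"dp":[-10.2,-4.9,0],"twist":0,"fingers":0},{"dp":[-14.9,-8.7,0],"twist":0,"fingers":0},{"dp":[-18.7,-12.6,0],"twist":-8,"fingers":0},{"dp":[-21.5,-15.6,0],"twist":-16,"fingers":0},{"dp":[-23.4,-17.9,0],"twist":-24,"fingers":0},{"dp":[-25.4,-19.7,1],"twist":-32,"fingers":0},{"dp":[-27.4,-21.4,2],"twist":-38.3,"fingers":0}]'
python3 - <<'E'
from h import *
o=env.get_obs();print(o['qpos'],o['tool_rot'],o['force'])
c,R,t=cam("wrist"); cv2.imwrite("pics/w1.png",c["pixels"]); np.savez("w1.npz",R=R,t=t,**{k:c[k] for k in("pixels","depth","fx","fy","cx","cy")})
for n,p in(("nut",(.582,-.0023,.058)),("worm",(.539,-.0105,.065))):
    q=R@np.array(p)+t; print(n,q[:2]/q[2]*c["fx"]+[c["cx"],c["cy"]])
E
```

```text
time_s: 2.1
tool_pos: [0.4495, 0.0003, 0.2002]
tool_rot: [180.0, 0.0, -168.2]
force: [-0.0, -0.1, 0.5]
grip_width: 0.0006
grasp_force: 0.0
[-40.81065542  -8.16701612  34.70783063 112.94381988   4.80193613
  73.82851547  94.10353811] [ 1.79973036e+02  1.27844410e-02 -1.68181277e+02] [-0.00472307 -0.10143374  0.50868721]
nut [229.26687293 287.93367125]
worm [228.5864998 258.7165573]
```

View pics/w1.png

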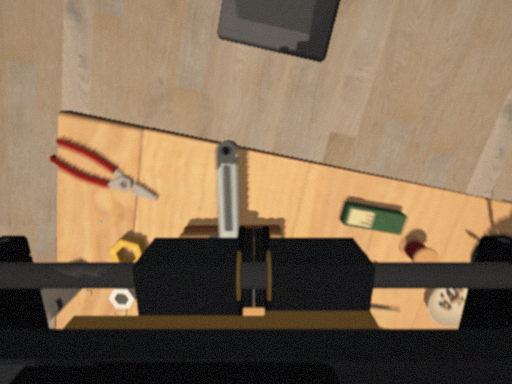

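The wrist view shows the handle at column 228, vertical in the image. That matches the prediction, so the heading and lateral estimate are good (tool +x points along the handle).

Run:
```python
from h import *
u=np.array([.9795,.2015,0]); w=np.array([.539,-.0105,0])
dp([w+u*s+[0,0,z] for s,z in((.011,.085),(.011,.062),(-.011,.062),(-.011,.085))])
```

```text
[-9.7, -2.48, 11.4]
[-9.7, -2.47, 13.7]
[-7.5, -2.47, 13.71]
[-7.5, -2.47, 11.41]
```

```bash
python3 -m jog '[{"dp":[-5,-1.2,4],"twist":0,"fingers":0},{"dp":[-9.7,-2.45,8],"twist":0,"fingers":0},{"dp":[-9.7,-2.45,11.4],"twist":0,"fingers":0},{"dp":[-9.7,-2.45,12.6],"twist":0,"fingers":0},{"dp":[-9.7,-2.45,13.2],"twist":0,"fingers":0},{"dp":[-9.7,-2.45,13.5],"twist":0,"fingers":0},{"dp":[-9.7,-2.45,13.7],"twist":0,"fingers":0},{"dp":[-9.7,-2.45,13.7],"twist":0,"fingers":0}]'
python3 -m jog '[{"dp":[0.4,0,0],"twist":0,"fingers":0},{"dp":[0.8,0,0],"twist":0,"fingers":0},{"dp":[1.2,0,0],"twist":0,"fingers":0},{"dp":[1.6,0,0],"twist":0,"fingers":0},{"dp":[2.0,0,0],"twist":0,"fingers":0},{"dp":[2.3,0,0],"twist":0,"fingers":0},{"dp":[2.3,0,0],"twist":0,"fingers":0}]'
```

```text
time_s: 3.15
tool_pos: [0.5502, -0.0029, 0.0647]
tool_rot: [180.0, 0.1, -168.4]
force: [-0.6, 0.4, 1.6]
grip_width: 0.0005
grasp_force: 0.9
time_s: 4.03
tool_pos: [0.5257, -0.0083, 0.063]
tool_rot: [180.0, -0.1, -168.4]
force: [-1.0, 0.3, 0.4]
grip_width: 0.0006
grasp_force: 0.5
```

Run:
```python
from h import *
o=env.get_obs();print(o['tool_pos'],o['tool_rot'],o['force'])
c,R,t=cam("top");o=env.get_obs();print(o['tool_pos'],o['force'])
c,R,t=cam("scene");o=env.get_obs();print(o['tool_pos'],o['force'])
cv2.imwrite("pics/s2.png",cv2.resize(c["pixels"][140:260,140:300],None,fx=5,fy=5,interpolation=cv2.INTER_CUBIC))
u=np.array([.9795,.2015,0]); n=np.array([-.2015,.9795,0]);w=np.array([.539,-.0105,0]); d=o["tool_pos"]-w
print("rel",d@u,d@n)
```

```text
[ 0.52572064 -0.00828199  0.06299713] [ 1.79999079e+02 -1.17981858e-01 -1.68406982e+02] [-0.96944752  0.25635209  0.39057881]
[ 0.52578448 -0.00820349  0.06297676] [-1.45412911 -0.26783023  1.46101729]
[ 0.52585316 -0.00816736  0.06300417] [-1.47976457 -0.62270532  1.68625505]
rel -0.012407305629781295 0.004933908999106515
```

View pics/s2.png

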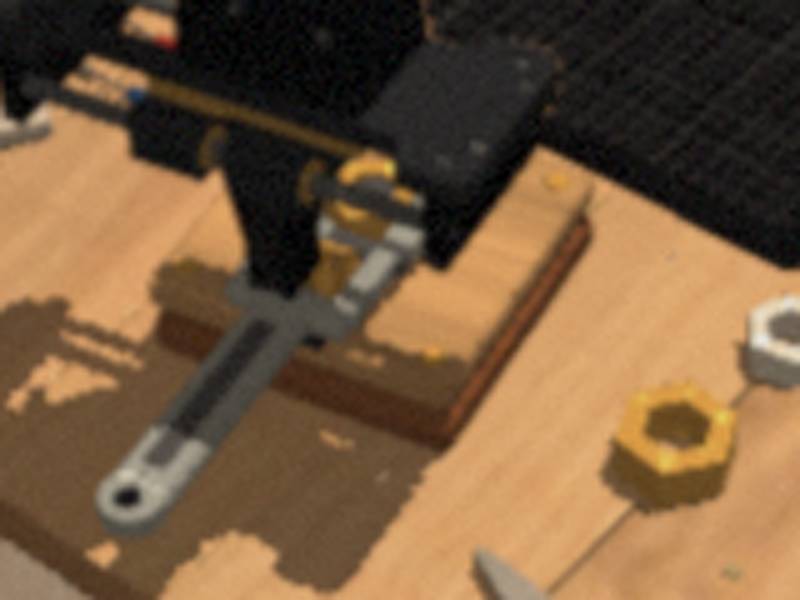

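The finger stands on the worm's handle side, about 5 mm off in wrench y, and the pressure is light. For the second stroke I'll recentre and press deeper.

```bash
python3 -m jog '[{"dp":[0,0,-2],"twist":0,"fingers":0},{"dp":[-1.2,-0.25,-2],"twist":0,"fingers":0},{"dp":[-2.3,-0.45,-2],"twist":0,"fingers":0},{"dp":[-2.3,-0.45,-1],"twist":0,"fingers":0},{"dp":[-2.3,-0.45,-0.3],"twist":0,"fingers":0},{"dp":[-2.3,-0.45,0],"twist":0,"fingers":0},{"dp":[-2.3,-0.45,0.15],"twist":0,"fingers":0},{"dp":[-2.3,-0.45,0.15],"twist":0,"fingers":0}]'
python3 -m jog '[{"dp":[0.4,0,0],"twist":0,"fingers":0},{"dp":[0.8,0,0],"twist":0,"fingers":0},{"dp":[1.2,0,0],"twist":0,"fingers":0},{"dp":[1.6,0,0],"twist":0,"fingers":0},{"dp":[2.0,0,0],"twist":0,"fingers":0},{"dp":[2.3,0,0],"twist":0,"fingers":0},{"dp":[2.3,0,0],"twist":0,"fingers":0}]'
python3 -m jog '[{"dp":[0,0,-2],"twist":0,"fingers":0},{"dp":[4,0,-5],"twist":0,"fingers":0},{"dp":[8,0,-8],"twist":0,"fingers":0},{"dp":[8,0,-8],"twist":0,"fingers":0},{"dp":[8,0,-8],"twist":0,"fingers":0}]'
python3 - <<'E'
from h import *
c,R,t=cam("scene");o=env.get_obs();print(o['tool_pos'],o['force'])
cv2.imwrite("pics/s3.png",cv2.resize(c["pixels"][150:250,150:280],None,fx=6,fy=6,interpolation=cv2.INTER_CUBIC))
E
```

```text
time_s: 5.12
tool_pos: [0.5505, -0.0076, 0.0625]
tool_rot: [180.0, 0.0, -168.4]
force: [-0.6, 0.3, 4.7]
grip_width: 0.0005
grasp_force: 2.4
time_s: 6.0
tool_pos: [0.5256, -0.0125, 0.061]
tool_rot: [180.0, -0.2, -168.4]
force: [-1.4, -0.4, 0.4]
grip_width: 0.0008
grasp_force: 0.8
time_s: 6.62
tool_pos: [0.4492, -0.0279, 0.1415]
tool_rot: [180.0, -0.0, -168.4]
force: [-0.3, -0.2, -0.6]
grip_width: 0.0001
grasp_force: 0.0
[ 0.449216   -0.02805647  0.14112377] [ 0.74205991  0.3026889  -0.14404776]
```

View pics/s3.png

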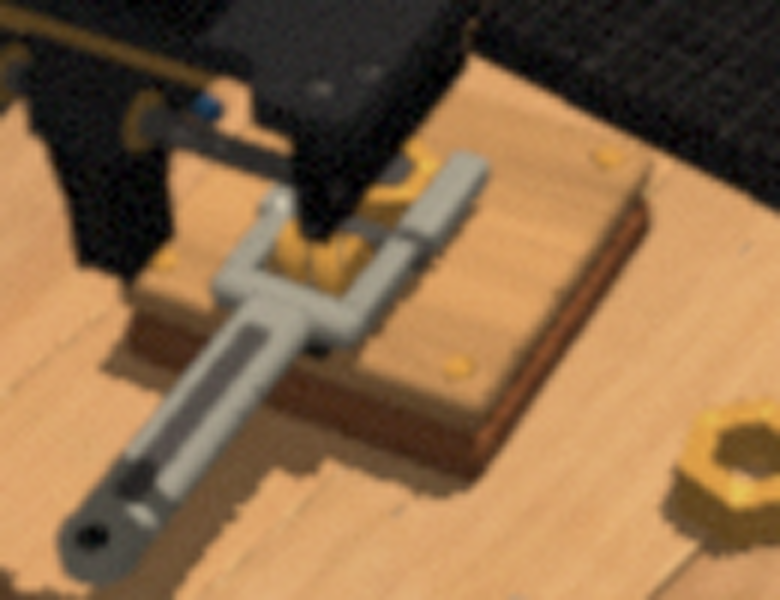

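The view suggests the jaw has closed most of the way, but the nut is partly hidden. Force was lost at the end of the stroke, so I'll start a little further forward. Two more strokes, then look from the top with the arm aside.

```bash
python3 -m jog '[{"dp":[-5,0,2],"twist":0,"fingers":0},{"dp":[-10.4,0,4],"twist":0,"fingers":0},{"dp":[-10.4,0,6.3],"twist":0,"fingers":0},{"dp":[-10.4,0,7.5],"twist":0,"fingers":0},{"dp":[-10.4,0,7.9],"twist":0,"fingers":0},{"dp":[-10.4,0,8.05],"twist":0,"fingers":0},{"dp":[-10.4,0,8.05],"twist":0,"fingers":0}]'
python3 -m jog '[{"dp":[0.4,0,0],"twist":0,"fingers":0},{"dp":[0.8,0,0],"twist":0,"fingers":0},{"dp":[1.2,0,0],"twist":0,"fingers":0},{"dp":[1.6,0,0],"twist":0,"fingers":0},{"dp":[2.0,0,0],"twist":0,"fingers":0},{"dp":[2.2,0,-2],"twist":0,"fingers":0},{"dp":[1,0,-2],"twist":0,"fingers":0},{"dp":[0,0,-2],"twist":0,"fingers":0}]'
python3 -m jog '[{"dp":[0,0,1],"twist":0,"fingers":0},{"dp":[0,0,1.7],"twist":0,"fingers":0},{"dp":[0,0,2],"twist":0,"fingers":0},{"dp":[0,0,2],"twist":0,"fingers":0},{"dp":[0.5,0,2],"twist":0,"fingers":0},{"dp":[1.0,0,2],"twist":0,"fingers":0},{"dp":[1.5,0,2],"twist":0,"fingers":0},{"dp":[2.0,0,2],"twist":0,"fingers":0}]'
python3 -m jog '[{"dp":[0,0,-2],"twist":0,"fingers":0},{"dp":[4,-2,-5],"twist":0,"fingers":0},{"dp":[7,-6,-6],"twist":0,"fingers":0},{"dp":[7.5,-10,-6],"twist":0,"fingers":0},{"dp":[7.5,-14,-6],"twist":0,"fingers":0},{"dp":[7.5,-18,-6],"twist":0,"fingers":0},{"dp":[7.5,-18,-6],"twist":0,"fingers":0}]'
python3 - <<'E'
from h import *
c,R,t=cam("top");o=env.get_obs();print(o['tool_pos'],o['force'])
cv2.imwrite("pics/t4.png",cv2.resize(c["pixels"][160:305,170:345],None,fx=4.5,fy=4.1,interpolation=cv2.INTER_CUBIC))
E
```

```text
time_s: 7.55
tool_pos: [0.5519, -0.0074, 0.0628]
tool_rot: [180.0, 0.1, -168.4]
force: [-0.7, 0.1, 4.4]
grip_width: 0.0004
grasp_force: 2.2
time_s: 8.55
tool_pos: [0.5519, -0.0068, 0.0816]
tool_rot: [180.0, 0.0, -168.4]
force: [-0.5, 0.0, 0.1]
grip_width: 0.0006
grasp_force: 0.0
time_s: 9.55
tool_pos: [0.5317, -0.0114, 0.0618]
tool_rot: [180.0, 0.0, -168.4]
force: [1.4, 0.2, 2.5]
grip_width: 0.0009
grasp_force: 1.3
time_s: 10.42
tool_pos: [0.4919, -0.2062, 0.1205]
tool_rot: [-179.9, -0.3, -168.7]
force: [0.4, 0.5, -1.2]
grip_width: 0.0007
grasp_force: 0.0
[ 0.49216196 -0.20383343  0.1203029 ] [-0.25273439  0.13176474 -0.24097579]
```

View pics/t4.png

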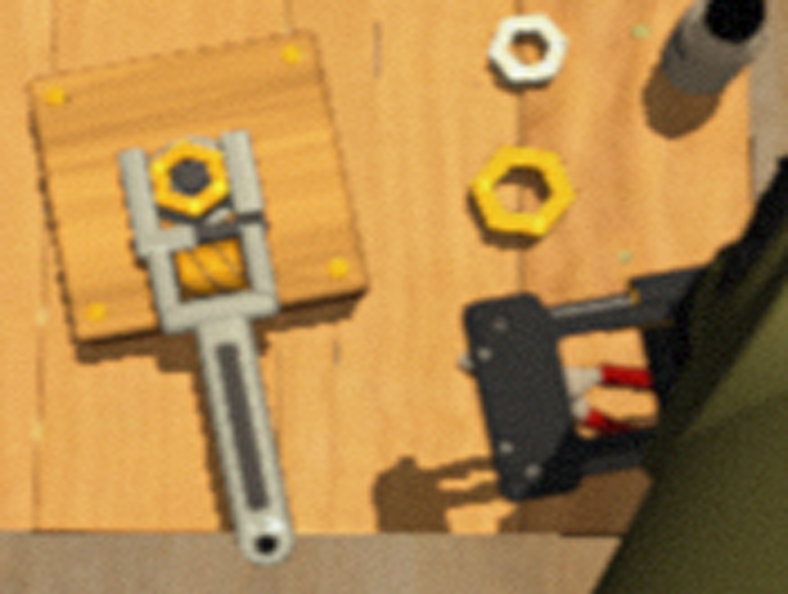

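The top view shows the nut at crop (190,178) with both jaws now against it, leaving a gap of about 32 mm. I'll check the jaw edges numerically in both images and plan the handle approach.

Run:
```python
from h import *
c,R,t=cam("top"); A=dict(np.load("top0.npz"))
u=np.array([.9795,.2015,0]); n=np.array([-.2015,.9795,0]); N=np.array([.582,-.0013,.0535+.005])
ys=np.arange(-.05,.04,.0005)
for im in(A["pixels"],c["pixels"]):
    S=cv2.cvtColor(im,cv2.COLOR_BGR2HSV)[...,1].astype(np.float32)
    for s in ((.014,.017,.020),):
        pr=[]
        for x in s:
            q=(R@(N+x*u+ys[:,None]*n).T).T+t; uv=q[:,:2]/q[:,2:]*c["fx"]+[c["cx"],c["cy"]]
            pr.append(cv2.remap(S,uv[:,0].astype(np.float32)[None],uv[:,1].astype(np.float32)[None],cv2.INTER_LINEAR)[0])
        p=np.mean(pr,0)-85; i=np.where(p[:-1]*p[1:]<0)[0]; print(np.round(1000*(ys[i]+.0005*p[i]/(p[i]-p[i+1])),1), p.min(),p.max())
a=np.array([.582,-.0013,0])
W=[a-.14*u-.045*n+[0,0,z] for z in(.12,.052)]
dp(W)
th=np.radians(191.6); 
for k in (0,10,20,30,40,45,50):
    v=np.array([np.cos(th-np.radians(k)),np.sin(th-np.radians(k)),0]); side=np.array([-v[1],v[0],0])  # left of outward dir
    q=a+.14*v+.024*side; print(k,q.round(3),(q-W[1])@-u*100,(q-W[1])@n*100, np.hypot(*q[:2]))
```

```text
[-32.9 -25.2  20.4  26.8] -8.64518 111.48503
[-25.1 -16.   20.4  27.4] -10.73275 107.944336
[1.22, 13.39, 0.06]
[1.19, 13.38, 6.86]
0 [ 0.45  -0.053  0.   ] 0.0008698269848839424 2.106074717020814 0.45279326186384067
10 [ 0.443 -0.029  0.   ] 0.2038787137097106 4.573725589788957 0.4436865827361465
20 [ 0.44  -0.005  0.   ] -0.02469963788768796 7.039139424248335 0.4400198308094898
30 [0.442 0.02  0.   ] -0.6779199902602723 9.427405868598479 0.4420398141117341
40 [0.447 0.044 0.   ] -1.7359345735466394 11.665958655448959 0.44960970131872624
45 [0.452 0.056 0.   ] -2.4071498683826893 12.707601589997108 0.45533325352411663
50 [0.457 0.067 0.   ] -3.166596150014848 13.686780491133673 0.46223524798963794
```

The jaw travelled about 9 mm against more than 60 mm dragged, so it has stopped on the nut and is snug. Now I'll go to the -y side of the handle.

```bash
python3 -m jog '[{"dp":[0.5,5,0],"twist":0,"fingers":0},{"dp":[1,10,0],"twist":0,"fingers":0},{"dp":[1.2,13,0],"twist":0,"fingers":0},{"dp":[1.2,13.4,3],"twist":0,"fingers":0},{"dp":[1.2,13.4,6],"twist":0,"fingers":0},{"dp":[1.2,13.4,7.4],"twist":0,"fingers":0},{"dp":[1.2,13.4,7.4],"twist":0,"fingers":0},{"dp":[1.2,13.4,7.4],"twist":0,"fingers":0}]'
python3 - <<'E'
from h import *
c,R,t=cam("scene");o=env.get_obs();print(o['tool_pos'],o['tool_rot'],o['force'])
u=np.array([.9795,.2015,0]);a=np.array([.582,-.0013,o['tool_pos'][2]]);th=np.radians(191.6); W=[]
for k in (0,6,12,18,24,30,36,40,43,45):
    v=np.array([np.cos(th-np.radians(k)),np.sin(th-np.radians(k)),0]); side=np.array([-v[1],v[0],0])
    W.append(a+.14*v+.027*side)
dp(W)
E
```

```text
time_s: 11.52
tool_pos: [0.4564, -0.0739, 0.0483]
tool_rot: [180.0, 0.1, -168.4]
force: [-0.3, 0.2, 0.3]
grip_width: 0.0
grasp_force: 0.0
[ 0.45657565 -0.0739444   0.04846565] [ 1.79993660e+02  9.39311448e-02 -1.68383317e+02] [-0.5710161  -0.30200454 -0.13795775]
[0.25, 1.89, -0.0]
[0.46, 3.37, -0.0]
[0.51, 4.86, -0.0]
[0.4, 6.35, 0.0]
[0.14, 7.82, 0.0]
[-0.28, 9.26, 0.0]
[-0.84, 10.64, 0.0]
[-1.29, 11.52, 0.0]
[-1.67, 12.17, 0.0]
[-1.94, 12.58, 0.0]
```

```bash
python3 -m jog '[{"dp":[0.2,1.2,0.2],"twist":0,"fingers":0},{"dp":[0.25,1.9,0.2],"twist":0,"fingers":0},{"dp":[0.4,2.6,0.2],"twist":3,"fingers":0},{"dp":[0.46,3.4,0.2],"twist":6,"fingers":0},{"dp":[0.5,4.1,0.2],"twist":9,"fingers":0},{"dp":[0.5,4.9,0.2],"twist":12,"fingers":0},{"dp":[0.5,5.6,0.2],"twist":15,"fingers":0},{"dp":[0.4,6.4,0.2],"twist":18,"fingers":0}]'
python3 - <<'E'
from h import *
c,R,t=cam("scene");o=env.get_obs();print(o['tool_pos'],o['tool_rot'],o['force'])
u=np.array([.9795,.2015,0]);a=np.array([.582,-.0013,o['tool_pos'][2]]);th=np.radians(191.6); W=[]
for k in (18,21,24,27,30,33,36,39,42,45):
    v=np.array([np.cos(th-np.radians(k)),np.sin(th-np.radians(k)),0]); side=np.array([-v[1],v[0],0])
    W.append(a+.14*v+.027*side)
dp(W)
E
```

```text
time_s: 12.58
tool_pos: [0.4388, -0.012, 0.0457]
tool_rot: [-180.0, 0.0, 173.5]
force: [0.1, -0.9, -0.3]
grip_width: 0.0006
grasp_force: 0.9
[ 0.43873444 -0.01075707  0.04567518] [1.79978586e+02 2.70911776e-03 1.73513957e+02] [-0.72283587  0.05245415 -0.11640326]
[-0.13, -0.16, -0.0]
[-0.01, 0.57, 0.0]
[0.08, 1.31, 0.0]
[0.12, 2.06, 0.0]
[0.13, 2.81, 0.0]
[0.1, 3.55, 0.0]
[0.02, 4.3, 0.0]
[-0.09, 5.03, 0.0]
[-0.24, 5.76, 0.0]
[-0.42, 6.49, 0.0]
```

```bash
python3 -m jog '[{"dp":[0,0.6,0],"twist":3,"fingers":0},{"dp":[0.1,1.3,0],"twist":6,"fingers":0},{"dp":[0.1,2.1,0],"twist":9,"fingers":0},{"dp":[0.1,2.8,0],"twist":12,"fingers":0},{"dp":[0.1,3.6,0],"twist":15,"fingers":0},{"dp":[0,4.3,0],"twist":18,"fingers":0},{"dp":[-0.1,5,0],"twist":21,"fingers":0},{"dp":[-0.25,5.8,0],"twist":24,"fingers":0}]'
python3 -m jog '[{"dp":[-0.1,0.5,0],"twist":2,"fingers":0},{"dp":[-0.1,0.5,0],"twist":2,"fingers":0},{"dp":[0,-1.5,0],"twist":2,"fingers":0},{"dp":[0,-4,0],"twist":2,"fingers":0},{"dp":[0,-4,-5],"twist":2,"fingers":0},{"dp":[0,-9,-9],"twist":2,"fingers":0},{"dp":[0,-15,-9],"twist":2,"fingers":0},{"dp":[0,-18,-9],"twist":2,"fingers":0}]'
python3 - <<'E'
from h import *
c,R,t=cam("top");o=env.get_obs();print(o['tool_pos'],o['force'])
cv2.imwrite("pics/t5.png",cv2.resize(c["pixels"][150:305,140:350],None,fx=3.8,fy=3.8,interpolation=cv2.INTER_CUBIC))
E
```

```text
time_s: 13.62
tool_pos: [0.4466, 0.0453, 0.0452]
tool_rot: [-179.9, -0.1, 149.6]
force: [-2.6, -1.6, 0.1]
grip_width: 0.0002
grasp_force: 1.0
time_s: 14.62
tool_pos: [0.3614, -0.105, 0.1369]
tool_rot: [179.8, 0.2, 147.7]
force: [0.7, -0.7, 0.2]
grip_width: 0.0007
grasp_force: 0.0
[ 0.35738247 -0.11283421  0.13616815] [-0.87061632 -1.45877352 -0.65939795]
```

View pics/t5.png

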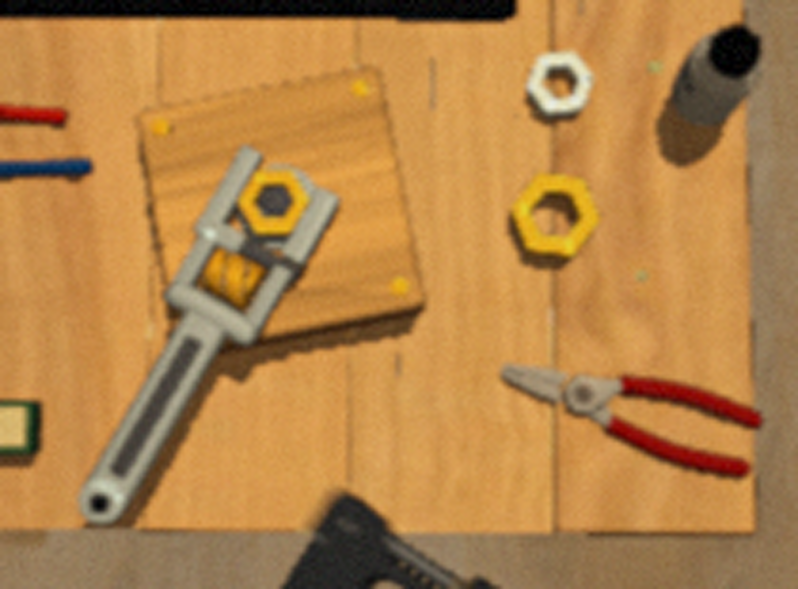

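The top view shows the wrench swung about 42°: nut at crop (273,202), handle end at (100,502). The nut is held between the jaws, the bottle stands at (735,50), and the arm is clear. Handing in after a short settle.

```bash
python3 -m jog '[{"dp":[0,0,0],"twist":0,"fingers":0},{"dp":[0,0,0],"twist":0,"fingers":0},{"dp":[0,0,0],"twist":0,"fingers":0},{"dp":[0,0,0],"twist":0,"fingers":0}]'; python3 -c "
from cell import env
print(env.sign_off())"
```

```text
time_s: 15.18
tool_pos: [0.3613, -0.1031, 0.1356]
tool_rot: [180.0, 0.0, 147.8]
force: [0.6, -0.4, -0.0]
grip_width: 0.0002
grasp_force: 0.0
the job is handed in; nothing more can be done
None
```

I rolled the worm until the jaw was snug on the nut and swung the wrench about 42° clockwise, apparently with the nut; the bottle is upright, the arm clear, and the job was handed in at about 15 s with no verdict returned.

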